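Shut and child-lock the laundry tablet tub

ROBOT

A 6-joint arm with a two-finger parallel gripper is mounted at the origin on the work surface. World frame = base frame: x ahead of the robot, y to its left, z up, the work surface at z = 0. Lengths are in m, angles in rad, forces in N, time in s.
With the tool pointing down it reaches from about 0.3 to 1 m from the base axis. Payload 5.1 kg.
Tool frame: the origin (TCP) lies on the centre line of the jaws, within the pads' length; the fingertips stand 11 mm ahead of it and the grasp point (between the pads) lies 8 mm behind it; z points along the fingers, y is the line along which they close (so a half turn about z gives the same grasp; the last joint's range is limited). The gripper opens to 95 mm and grips with 3 to 60 N. Pads are 20 mm wide; open, the fingers measure 119 mm over their backs; the gripper's body (75 mm by 180 mm) begins 59 mm behind the grasp point.
Start: joints at [1.032, 0.124, 1.65, -0, 1.367, -0.083], TCP at [0.286, 0.584, 0.226] pointing down, gripper open.
Joint ranges: [-2.61, 2.61], [-1.02, 2.33], [0.03, 2.71], [-1.35, 4.49], [0.32, 2.68], [-2.91, 2.91]. Speed limits (rad/s): [2.57, 2.57, 3.14, 3.14, 3.14, 3.14].

INTERFACE

Orientations are given as a unit quaternion [w, x, y, z].
In Python, from workcell import env, optics, order, probe_bus gives the robot as it stands (env), with the cameras (optics), the job (order) and the readings (probe_bus).
- The arm moves only by the tool drive_effector, called after ">>>" as a command line: name --argument value ..., lists and objects as JSON in quotes. Schema: {"type":"object","properties":{"rows":{"type":"object","properties":{"ticks":{"type":"array","items":{"type":"array","items":{"type":"number"},"minItems":4,"maxItems":4},"minItems":1,"maxItems":5}},"additionalProperties":false,"required":["ticks"]},"aperture":{"type":"number"},"only":{"type":"string"},"quiet":{"type":"boolean"},"lines":{"type":"string"}},"required":["rows"],"additionalProperties":false}. rows is an object whose key "ticks" holds a list of rows, 1 to 5 of them, each of 4 numbers: dx, dy, dz in m, then a turn about the tool's z in rad; each row is the pose to reach, as a shift and turn from the pose commanded when the call began, along the tool's axes at that moment; what a row does not reach only later rows make up. A row lasts 1/8 s, in which the tool goes at most 0.0625 m and 0.188 rad, less where a joint would pass 70% of its speed; a pose out of reach is approached as far as the arm can. aperture is the opening from 0.0 (shut) to 1.0 (fully open), set as the call begins (left out keeps the last). The fingers move at their own pace and stop on an object; the grip force is fixed at half the most. Time passes only in rows, so rows that do not move let the fingers close. The tool returns the time, the measured TCP pose, the force, the opening and the grip force at its end. only (a regular expression) keeps the lines of the reply that match it, lines (a string "A,B") keeps lines A to B, and quiet returns only ok. Input that does not fit is refused with a message, and nothing moves.
- probe_bus.state(): the state, without advancing time (a new reading comes with each control period).
- optics.capture(name): name is "scene" or "top" or "wrist"; returns the picture (400x640x3 uint8, blue, green, red); there is no depth.
- optics.camera_info(name): a dict with "K" (3x3 intrinsics, pixels), "camera_from_world" (4x4, takes a point from world to camera coordinates). Camera axes: x right, y up, looking along -z (the intrinsics and any distortion apply to the point x, -y, -z); pixel columns grow to the right and rows downward; lengths in m; the calibration is good to about 2 mm. A picture is of the moment at which its call begins: read the wrist's pose just before it. camera_info takes no time and is no camera call; for the wrist camera it gives the pose at the moment of the call.
- order.hand_in(): hands the job in; it is judged then, once.
The state is a dict: "t": time; "q": joint angles; "qvel": joint speeds; "joint_torque": joint torques, N m; "tool_pos": TCP position; "ee_rot": TCP orientation; "wrist_force": force on the tool from outside, world axes, zero at the start; "moment": the same for the moment, N m; "grip_width": opening from 0.0 (shut) to 1.0 (fully open); "finger_force": force on a finger pad.
Only numpy, scipy, OpenCV 4.12 (cv2) and the standard library are available. Lean on these libraries where they do the work, as an engineer would, in place of code of your own. Each camera call takes 0.05 s, during which the arm holds its last target. There are 200 camera calls.

TASK

Make the tub of laundry tablets child-safe: press its hinged lid shut until it is past its catch and lies flat, then put the white lock cap upright on the stud in front of the lid and press it down until it clicks, and keep pressing after the click so that it is fully home on its rubber seal. Finish while still holding a firm push (about 8 newtons) straight down on the cap with the gripper; do not let go. Leave the plant, the jar and the jug where they stand.

Things in the scene. Friction and masses are not known exactly. Their poses are not given: they have to be found in the camera images.
- tub: open-topped orange tub of laundry tablets, fixed to the counter; 170 (x) by 180 (y) by 90 mm high, origin at the centre of its underside, z up. Its -x side is the front: there an orange post 62 by 74 mm, 88 mm high, stands against the wall and carries the stud. The lid is hinged on the +x rim.
- lid (a joint): Blue lid's angle: 0 = shut and flat, grows as it opens upward (to 1.5). Short of the catch, hinge friction keeps it about where it is left. From about 0.08 rad a spring catch in the middle of the front wall resists with some 4 to 7 N at lid_press, gives way at about 0.04 rad, then draws the lid down and keeps it shut.
- lid_hinge (a point): point on the lid's hinge axis, middle of the lid; turns with the lid: its x axis points from the front edge to the hinge along the lid, y along the hinge (parallel to the tub's y), z out of the lid's top. The hinge is 90 mm above the counter.
- lid_press (a point): point on the lid's top face, middle line, 150 mm from the hinge: press here. Axes turn with the lid. The plate is 186 mm wide, 8 mm thick, top 8.5 mm above the hinge line, and reaches 176 mm from the hinge; two prongs 16 mm wide, 38 mm apart inside, go on to 233 mm and pass either side of the stud when shut (tops then 98.5 mm above the counter).
- stud_seat (a point): point on the axis of the steel stud, 100 mm above the counter, in the tub's frame 115 mm in front of its centre; z up along the stud. The cap's underside comes to this level when the rubber seal is fully squeezed.
- stud_tip (a point): top of the steel stud, 22 mm above stud_seat; stud diameter 18 mm, round top. Four brass spring noses stand out of it to 28.6 mm across, their middles 11.7 mm above stud_seat.
- seal: black rubber seal ring round the foot of the stud, 34 mm across, 15 mm tall, springy upward: its top is 3 mm above stud_seat when free and gives about 3.5 N per mm down to a hard stop at stud_seat level. Origin at the centre of its underside.
- cap: loose white lock cap, about 50 g, upright, origin under its centre, z up, 52 mm tall. Flange 56 mm wide, 3 mm thick, hole 24 mm; then skirt 42 mm wide to 28 mm height, inside 31 mm wide, 24 mm deep; green grip knob 26 mm wide from 28 to 52 mm. On the stud it meets the noses 15 mm above stud_seat, resistance climbs to 7-14 N, falls away (click) at 10-7 mm, meets the seal at 3 mm.
- plant: small succulent in a white pot, 60 mm across, about 80 mm tall, loose; origin under its centre. Leave alone.
- jar: white jar with blue screw top, 60 mm across, 70 mm tall, loose; origin under its centre. Leave alone.
- jug: orange detergent jug with blue cap, 90 by 150 mm and 233 mm tall, loose, 1.2 kg; origin under its centre. Leave alone.

How it is judged:
By the outcome, as a careful person would: the job done as asked, in the order asked, and still so for the second after the job is handed in, while the arm keeps its last pose, push and grip.
It also fails if it takes over 64 s, if anything falls off the work surface, if the arm or the gripper's body presses on something with over 40 N, if the wrist force passes 120 N, or if a joint passes its speed limit or range.

## Working session

There is one attempt and no reset: what is moved stays moved. The work goes in short steps, Python scripts to look and compute and a tool call to move; the robot and the scene stay as the last step left them, time stands still between calls to the robot, and variables do not carry over. Pictures are saved under pics/ and viewed, at most 10 in all, crops included, and the job is handed in when it is done.

```bash
ls; mkdir -p pics; python3 - <<'E'
from workcell import env, optics, order, probe_bus
import cv2,numpy as np
s=probe_bus.state();print({k:np.round(v,3).tolist() for k,v in s.items()})
a=optics.capture("scene");b=optics.capture("top")
cv2.imwrite("pics/scene.png",a);cv2.imwrite("pics/top.png",b)
for n in("scene","top"):
    i=optics.camera_info(n);print(n,{k:(np.round(v,3).tolist() if not isinstance(v,str) else v) for k,v in i.items()})
E
```

```text
pics
workcell.py
{'t': 0.0, 'q': [1.032, 0.125, 1.652, -0.0, 1.367, -0.083], 'qvel': [0.0, -0.0, 0.0, 0.0, -0.001, 0.0], 'joint_torque': [-0.0, -41.759, -35.993, 0.078, 0.049, -0.0], 'tool_pos': [0.286, 0.583, 0.224], 'ee_rot': [-0.0, 0.226, 0.974, -0.001], 'wrist_force': [0.462, -0.315, -0.014], 'moment': [-0.019, 0.007, 0.041], 'finger_force': 0.0, 'grip_width': 1.002}
scene {'K': [[382.234, 0.0, 323.484], [0.0, 382.234, 197.905], [0.0, 0.0, 1.0]], 'camera_from_world': [[-0.677, 0.736, -0.007, 0.345], [-0.561, -0.509, 0.653, 0.282], [0.477, 0.446, 0.757, -1.241], [0.0, 0.0, 0.0, 1.0]]}
top {'K': [[415.566, 0.0, 322.379], [0.0, 415.566, 199.214], [0.0, 0.0, 1.0]], 'camera_from_world': [[-0.02, -1.0, -0.018, 0.049], [0.995, -0.021, 0.099, -0.57], [-0.1, -0.016, 0.995, -0.968], [0.0, 0.0, 0.0, 1.0]]}
```

View pics/scene.png

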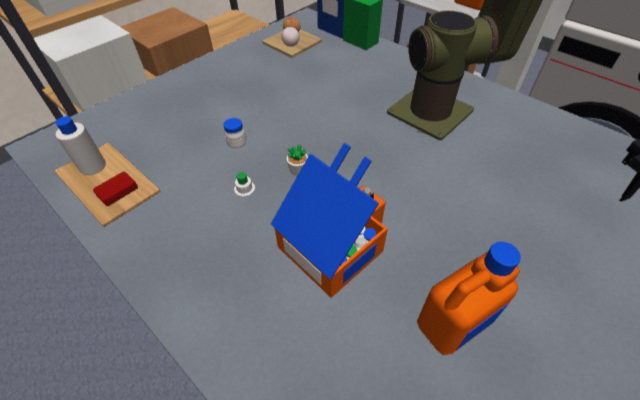

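View pics/top.png

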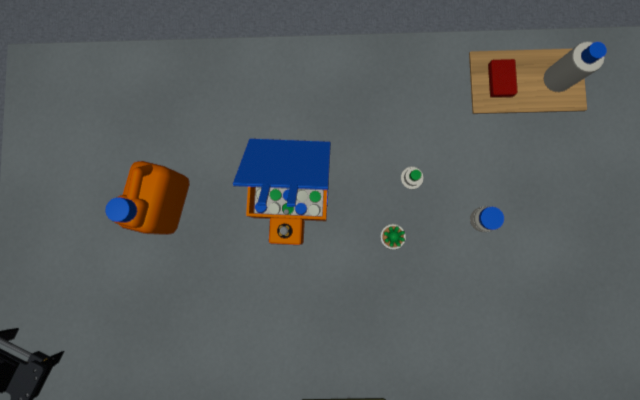

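The scene view shows the lid open at roughly 45–60° with its prongs at (342,155) and (362,170). The cap stands at (244,185), the plant at (297,158), the jar at (234,132) and the jug at (470,300). In the top view, the stud is at (285,231), the cap at (412,178), the plant at (394,236), and the blue lid spans (235..330, 140..187).

```bash
cat > h.py <<'E'
from workcell import env, optics, order, probe_bus
import cv2,numpy as np
def ray(n,u,v):
    i=optics.camera_info(n);K=np.array(i["K"]);T=np.array(i["camera_from_world"])
    d=np.linalg.inv(K)@[u,v,1];d=np.array([d[0],-d[1],-d[2]])
    R=T[:3,:3];return -R.T@T[:3,3],R.T@d
def onz(n,u,v,z):
    o,d=ray(n,u,v);return o+d*(z-o[2])/d[2]
def tri(a,b):
    (o1,d1),(o2,d2)=ray(*a),ray(*b)
    s=np.linalg.lstsq(np.c_[d1,-d2],o2-o1,rcond=None)[0]
    p,q=o1+d1*s[0],o2+d2*s[1];return (p+q)/2,np.linalg.norm(p-q)
def proj(n,p):
    i=optics.camera_info(n);T=np.array(i["camera_from_world"]);c=T[:3,:3]@p+T[:3,3]
    q=np.array(i["K"])@[c[0],-c[1],-c[2]];return q[:2]/q[2]
def blobs(m,amin=20):
    n,l,s,c=cv2.connectedComponentsWithStats(m.astype(np.uint8));return [(s[i].tolist(),c[i].round(1).tolist()) for i in range(1,n) if s[i][4]>=amin]
E
python3 - <<'E'
from h import *
a=cv2.imread("pics/scene.png");b=cv2.imread("pics/top.png")
for n,im in(("scene",a),("top",b)):
    h=cv2.cvtColor(im,cv2.COLOR_BGR2HSV);H,S,V=cv2.split(h)
    print(n);print("green",blobs((H>45)&(H<85)&(S>120)&(V>50)))
    print("white",blobs((S<50)&(V>150)))
    print("blue",blobs((H>100)&(H<130)&(S>150),60))
    print("orange",blobs((H>3)&(H<18)&(S>180)&(V>100),60))
    m=((H>100)&(H<130)&(S>150)).astype(np.uint8)
    # lid plate: open away prongs
    k=cv2.morphologyEx(m,cv2.MORPH_OPEN,np.ones((15,15)))
    for c in cv2.findContours(k,0,2)[0]:
        if cv2.contourArea(c)>1500:print("lid",cv2.approxPolyDP(c,4,True)[:,0].tolist())
cr=b[120:260,225:445];cv2.imwrite("pics/c1.png",cv2.resize(cr,None,fx=3.6,fy=3.6,interpolation=cv2.INTER_CUBIC))
cr=a[130:300,225:405];cv2.imwrite("pics/c2.png",cv2.resize(cr,None,fx=3.5,fy=3.5,interpolation=cv2.INTER_CUBIC))
E
```

```text
scene
green [([343, 0, 40, 50, 1667], [361.8, 21.9]), ([288, 145, 17, 15, 157], [296.2, 152.3]), ([237, 172, 10, 12, 93], [241.5, 177.5]), ([347, 245, 10, 12, 60], [351.6, 250.8])]
white [([34, 0, 197, 62, 4032], [117.6, 25.1]), ([237, 0, 39, 23, 650], [258.7, 8.8]), ([284, 0, 33, 15, 266], [295.2, 4.6]), ([408, 0, 71, 18, 510], [445.9, 5.9]), ([3, 21, 45, 65, 313], [26.0, 53.6]), ([563, 20, 77, 28, 512], [601.9, 33.2]), ([282, 27, 17, 14, 169], [290.2, 33.3]), ([0, 37, 55, 109, 3068], [18.1, 100.2]), ([474, 72, 7, 5, 24], [477.1, 73.8]), ([55, 122, 29, 18, 227], [70.4, 132.3]), ([227, 129, 17, 10, 64], [236.0, 134.7]), ([286, 156, 19, 10, 41], [294.0, 162.8]), ([234, 176, 21, 21, 184], [243.9, 187.6]), ([356, 227, 12, 23, 117], [360.9, 239.7])]
blue [([318, 0, 26, 38, 578], [331.1, 19.8]), ([56, 116, 20, 18, 252], [65.6, 124.5]), ([223, 118, 19, 15, 223], [232.6, 124.9]), ([271, 143, 107, 135, 7542], [324.7, 211.7]), ([364, 228, 12, 12, 102], [369.2, 233.4]), ([485, 242, 36, 34, 889], [502.2, 258.0]), ([344, 245, 32, 37, 316], [359.0, 263.2]), ([459, 305, 48, 42, 256], [481.9, 326.1
[... 466 characters left out ...]
7, 21, 19, 242], [393.9, 236.0])]
white [([574, 42, 30, 29, 312], [584.8, 58.7]), ([401, 167, 22, 22, 191], [410.7, 178.4]), ([256, 190, 4, 11, 20], [257.4, 194.0]), ([297, 190, 22, 26, 237], [307.4, 202.4]), ([318, 197, 5, 10, 21], [320.5, 202.0]), ([266, 198, 13, 16, 126], [271.9, 206.9]), ([278, 199, 7, 6, 24], [281.2, 201.2]), ([381, 225, 18, 24, 53], [386.7, 237.4])]
blue [([582, 42, 25, 21, 350], [593.8, 52.0]), ([233, 139, 97, 75, 4692], [283.8, 167.9]), ([105, 198, 31, 23, 580], [119.9, 209.4]), ([480, 207, 24, 23, 437], [491.5, 217.8])]
orange [([118, 162, 51, 71, 1944], [145.1, 194.3]), ([246, 187, 81, 58, 1036], [285.6, 223.2])]
lid [[249, 139], [237, 185], [327, 188], [329, 142]]
```

View pics/c1.png

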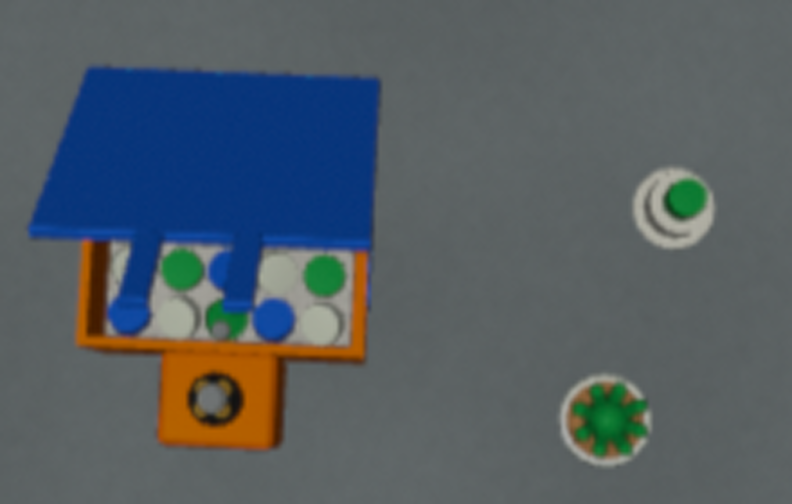

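View pics/c2.png

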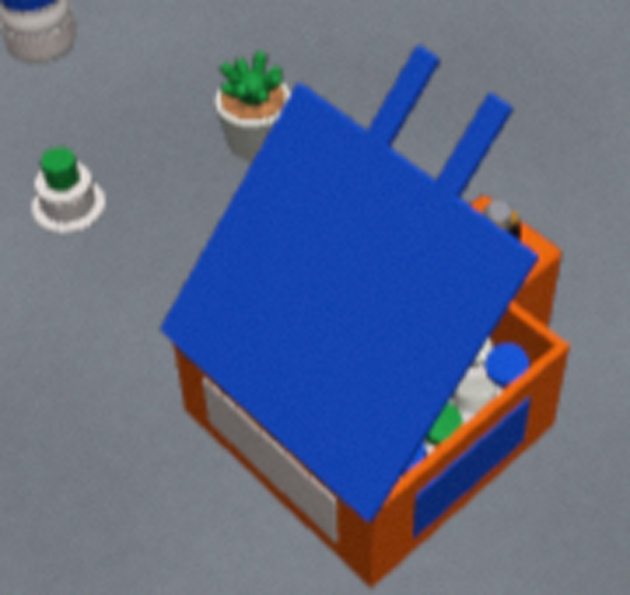

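The zoomed crops show the lid plate corners clearly. In scene pixels they are front −y (310.7,154.3), front +y (378.4,203.7), hinge −y (271.6,223.7) and hinge +y (331.3,278.6). In top pixels they are hinge (250,139) and (330.5,142), and front (234,183.3) and (328.3,186.7). The stud tip is at top (284.2,230.6). The cap's knob is at (415,174.5) and its flange at (412.2,177.8).

```bash
python3 - <<'E'
from h import *
np.set_printoptions(precision=4,suppress=True)
S={"f-":(310.7,154.3),"f+":(378.4,203.7),"h-":(271.6,223.7),"h+":(331.3,278.6),"stud":(367.7,189.5)}
T={"f-":(328.3,186.7),"f+":(233.9,183.3),"h-":(330.5,141.9),"h+":(250,138.9),"stud":(284.2,230.6)}
P={}
for k in S:P[k],e=tri(("scene",*S[k]),("top",*T[k]));print(k,P[k],"gap",round(e,4))
print("widths",np.linalg.norm(P["f-"]-P["f+"]),np.linalg.norm(P["h-"]-P["h+"]),np.linalg.norm(P["f-"]-P["h-"]),np.linalg.norm(P["f+"]-P["h+"]))
h=(P["h-"]+P["h+"])/2;f=(P["f-"]+P["f+"])/2;d=f-h
print("angle",np.arctan2(d[2],np.hypot(*d[:2])),"dir",np.arctan2(d[1],d[0]))
hy=P["h+"]-P["h-"];print("yaw",np.arctan2(-hy[0],hy[1]))
print("stud onz",onz("top",284.2,230.6,.122),onz("scene",367.7,189.5,.122))
print("knob",onz("top",415,174.4,.052),onz("scene",241.7,174.4,.052)," flange",onz("top",412.2,177.8,.003))
for u,v in((165,352),(160,442),(278,447),(282,355)):print("post",onz("top",u/3.6+225-.4,v/3.6+120-.4,.088))
for n,u,v,z in(("plant",606/3.6+225,420/3.6+120,.05),("jar",490.5,217.5,.07),("jugcap",119.9,209.4,.233)):print(n,onz("top",u,v,z))
E
```

```text
f- [0.5748 0.0236 0.2181] gap 0.0032
f+ [0.5862 0.208  0.2169] gap 0.0022
h- [0.6947 0.0159 0.0908] gap 0.0016
h+ [0.7064 0.2005 0.0894] gap 0.0022
stud [0.4945 0.1212 0.1159] gap 0.0019
widths 0.1847166087816211 0.18494906677290762 0.1750715128964268 0.17541158036310986
angle 0.8142394405571538 dir 3.07839393118732
yaw -0.06288563005720403
stud onz [0.4949 0.1198 0.122 ] [0.4986 0.125  0.122 ]
knob [ 0.6222 -0.1815  0.052 ] [ 0.622  -0.1832  0.052 ]  flange [ 0.6215 -0.1845  0.003 ]
post [0.5261 0.1542 0.088 ]
post [0.4702 0.1577 0.088 ]
post [0.4657 0.0844 0.088 ]
post [0.5228 0.081  0.088 ]
plant [ 0.4777 -0.1257  0.05  ]
jar [ 0.5166 -0.3444  0.07  ]
jugcap [0.5389 0.4227 0.233 ]
```

>>> drive_effector --rows '{"ticks": [[0, 0, -0.06, -0.13], [0, 0, -0.12, -0.26], [0, 0, -0.15, -0.39], [-0.055, -0.03, -0.15, -0.39], [-0.11, -0.06, -0.15, -0.39]]}' --aperture 0

```text
t: 0.72
tool_pos: [0.3586, 0.4807, 0.3756]
ee_rot: [0.0, 0.032, 0.999, 0.0]
wrist_force: [0.6, -0.3, -0.2]
grip_width: 0.531
finger_force: 0.0
```

>>> drive_effector --rows '{"ticks": [[-0.036, -0.048, 0, 0], [-0.072, -0.096, 0, 0], [-0.108, -0.144, 0, 0], [-0.144, -0.192, 0, 0], [-0.18, -0.24, 0, 0]]}'

```text
t: 1.35
tool_pos: [0.5228, 0.2284, 0.3752]
ee_rot: [-0.0, 0.033, 0.999, -0.0]
wrist_force: [0.6, -0.2, -0.4]
grip_width: 0.023
finger_force: 0.0
```

>>> drive_effector --rows '{"ticks": [[-0.036, -0.048, 0, 0], [-0.072, -0.096, 0, 0], [-0.088, -0.11, 0, 0], [-0.088, -0.11, 0.05, 0], [-0.088, -0.11, 0.11, 0]]}'

```text
t: 1.98
tool_pos: [0.6036, 0.1151, 0.2658]
ee_rot: [0.002, 0.033, 0.999, 0.0]
wrist_force: [1.1, 0.2, -0.6]
grip_width: 0.009
finger_force: 0.0
```

>>> drive_effector --rows '{"ticks": [[0, 0, 0.03, 0], [0, 0, 0.044, 0], [0.008, 0, 0.053, 0], [0.016, 0, 0.061, 0], [0.023, 0, 0.069, 0]]}'

```text
t: 2.6
tool_pos: [0.5799, 0.1165, 0.1977]
ee_rot: [0.001, 0.033, 0.999, 0.0]
wrist_force: [0.8, 0.4, 0.1]
grip_width: 0.004
finger_force: 0.2
```

>>> drive_effector --rows '{"ticks": [[0.006, 0, 0.009, 0], [0.011, 0, 0.018, 0], [0.016, 0, 0.027, 0], [0.02, 0, 0.036, 0], [0.023, 0, 0.045, 0]]}'

```text
t: 3.22
tool_pos: [0.5565, 0.1177, 0.151]
ee_rot: [-0.0, 0.033, 0.999, -0.0]
wrist_force: [-0.1, -0.1, 1.7]
grip_width: 0.003
finger_force: 0.3
```

>>> drive_effector --rows '{"ticks": [[0.003, 0, 0.01, 0], [0.005, 0, 0.02, 0], [0.006, 0, 0.026, 0], [0.007, 0, 0.031, 0], [0.007, 0, 0.035, 0]]}'

```text
t: 3.85
tool_pos: [0.5498, 0.1182, 0.1181]
ee_rot: [-0.0, 0.033, 0.999, -0.0]
wrist_force: [-6.1, -0.7, 9.2]
grip_width: 0.005
finger_force: 4.5
```

>>> drive_effector --rows '{"ticks": [[0, 0, 0.003, 0], [0, 0, 0.006, 0], [0, 0, 0.008, 0], [0, 0, 0.008, 0]]}'

```text
t: 4.35
tool_pos: [0.55, 0.1182, 0.1096]
ee_rot: [0.0, 0.033, 0.999, -0.0]
wrist_force: [-2.8, -0.8, 6.1]
grip_width: 0.004
finger_force: 3.2
```

>>> drive_effector --rows '{"ticks": [[0, 0, 0.002, 0], [0, 0, 0.004, 0], [0, 0, 0.004, 0]]}'

```text
t: 4.72
tool_pos: [0.5502, 0.1182, 0.1093]
ee_rot: [-0.0, 0.033, 0.999, -0.0]
wrist_force: [-12.4, -2.6, 23.4]
grip_width: 0.003
finger_force: 11.9
```

>>> drive_effector --rows '{"ticks": [[0, 0, -0.04, 0], [0, 0, -0.1, 0], [0, 0, -0.16, 0], [0, 0.02, -0.19, 0], [0, 0.02, -0.19, 0]]}' --aperture 1

```text
t: 5.35
tool_pos: [0.5527, 0.139, 0.298]
ee_rot: [0.003, 0.032, 0.999, 0.001]
wrist_force: [0.3, -0.9, -1.2]
grip_width: 0.475
finger_force: 0.0
```

```bash
python3 - <<'E'
from h import *
for n in("scene","top","wrist"):cv2.imwrite(f"pics/{n}2.png",optics.capture(n))
i=optics.camera_info("wrist");print(np.round(i["camera_from_world"],3).tolist(),np.round(i["K"],1).tolist())
a=cv2.imread("pics/scene2.png")[130:310,220:420];w=cv2.imread("pics/wrist2.png")
cv2.imwrite("pics/c3.png",np.vstack([cv2.resize(a,(333,300)),cv2.resize(w,(333,208))]) if 0 else np.hstack([cv2.resize(a,(333,300)),cv2.resize(w,(467,300))]))
E
```

```text
[[0.065, 0.998, -0.001, -0.172], [-0.971, 0.063, -0.232, 0.567], [-0.232, 0.016, 0.973, -0.329], [0.0, 0.0, 0.0, 1.0]] [[286.9, 0.0, 318.8], [0.0, 286.9, 198.3], [0.0, 0.0, 1.0]]
```

View pics/c3.png

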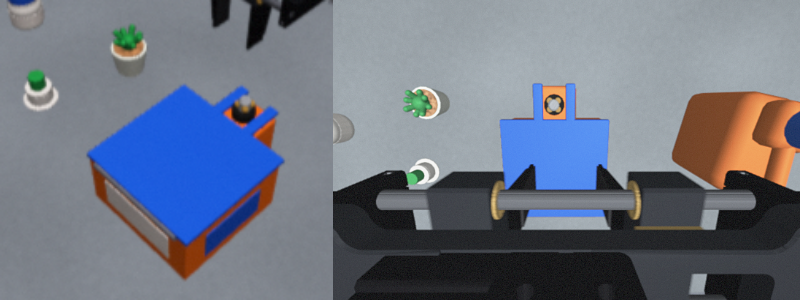

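Lid is shut and lies flat, with the prongs either side of the stud. In the wrist view the stud is at about (303,139). I'll refine the stud position from this view.

```bash
python3 - <<'E'
from h import *
np.set_printoptions(precision=4,suppress=True)
w=cv2.imread("pics/wrist2.png");x0,y0=282,118
c=w[y0:162,x0:326];H,S,V=cv2.split(cv2.cvtColor(c,cv2.COLOR_BGR2HSV))
m=((V<70)).astype(np.uint8)
cs=max(cv2.findContours(m,0,2)[0],key=cv2.contourArea);(u,v),r=cv2.minEnclosingCircle(cs)
p=onz("wrist",u+x0,v+y0,.103);print("ring",u+x0,v+y0,r,p,"diam",np.linalg.norm(onz("wrist",u+x0+r,v+y0,.103)-onz("wrist",u+x0-r,v+y0,.103)))
g=((S<70)&(V>90)).astype(np.uint8);print("steel",[(a,b,onz("wrist",b[0]+x0,b[1]+y0,.118)) for a,b in blobs(g,15)])
b=cv2.cvtColor(w,cv2.COLOR_BGR2HSV);B=(b[...,0]>100)&(b[...,0]<130)&(b[...,1]>120)
for row in(120,135,150):
    xs=np.where(B[row,260:345])[0]+260;gap=np.where(np.diff(xs)>5)[0]
    if len(gap):
        L,R=onz("wrist",xs[gap[0]]+.5,row,.0985),onz("wrist",xs[gap[0]+1]-.5,row,.0985);print("prongs",L,R,(L+R)/2)
# top & scene lid check
for n in("top","scene"):
    h=cv2.cvtColor(cv2.imread(f"pics/{n}2.png"),cv2.COLOR_BGR2HSV);m=((h[...,0]>100)&(h[...,0]<130)&(h[...,1]>150)).astype(np.uint8)
    k=cv2.morphologyEx(m,cv2.MORPH_OPEN,np.ones((13,13)))
    for q in cv2.findContours(k,0,2)[0]:
        if cv2.contourArea(q)>1500:print(n,[(a.tolist(),onz(n,*a,.0985).round(3).tolist()) for a in cv2.approxPolyDP(q,5,True)[:,0]])
cv2.imwrite("pics/c4.png",cv2.resize(w[90:190,240:400],(800,500),interpolation=cv2.INTER_CUBIC))
E
```

```text
ring 304.5 137.5 12.90358829498291 [0.4927 0.1233 0.103 ] diam 0.030688779443947076
steel [([12, 14, 17, 16, 196], [19.8, 21.7], array([0.4946, 0.1208, 0.118 ]))]
prongs [0.4711 0.1033 0.0985] [0.4737 0.1424 0.0985] [0.4724 0.1229 0.0985]
prongs [0.4884 0.1017 0.0985] [0.491  0.1413 0.0985] [0.4897 0.1215 0.0985]
prongs [0.5063 0.1013 0.0985] [0.5088 0.1402 0.0985] [0.5075 0.1207 0.0985]
top [([275, 142], [0.696, 0.141, 0.099]), ([281, 169], [0.634, 0.128, 0.099]), ([311, 170], [0.63, 0.061, 0.099]), ([310, 220], [0.518, 0.065, 0.099]), ([326, 220], [0.517, 0.029, 0.099]), ([329, 144], [0.689, 0.019, 0.099])]
scene [([324, 185], [0.538, 0.029, 0.099]), ([281, 215], [0.668, 0.019, 0.099]), ([280, 229], [0.695, 0.045, 0.099]), ([325, 271], [0.705, 0.184, 0.099]), ([338, 271], [0.688, 0.203, 0.099]), ([383, 232], [0.554, 0.212, 0.099]), ([383, 220], [0.528, 0.193, 0.099]), ([353, 194], [0.514, 0.097, 0.099])]
```

View pics/c4.png

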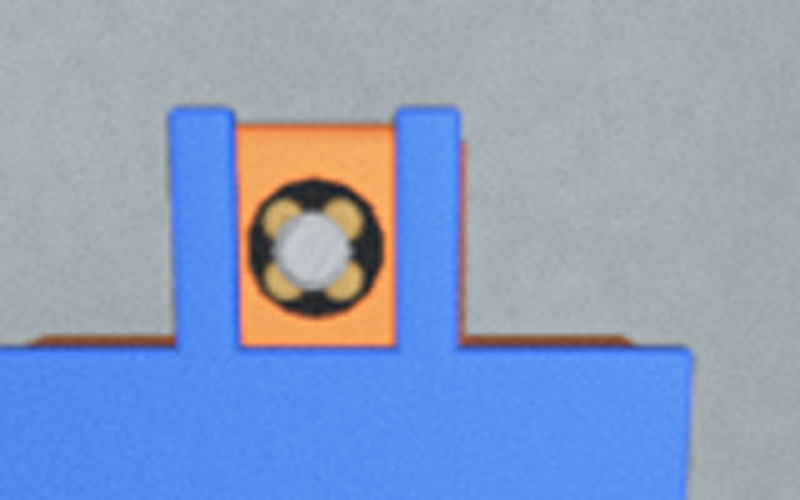

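The crop shows the stud's steel top at wrist pixel (302.3,139.7), concentric with the seal and midway between the prongs. That gives a stud position of about (0.494, 0.1208), which agrees with the top view. Next I'll look at the cap.

>>> drive_effector --rows '{"ticks": [[-0.026, -0.054, 0, 0], [-0.052, -0.108, 0, 0], [-0.078, -0.162, 0, 0], [-0.104, -0.216, 0, 0], [-0.13, -0.27, 0, 0]]}'

```text
t: 6.12
tool_pos: [0.6625, -0.1421, 0.2914]
ee_rot: [-0.002, 0.033, 0.999, 0.001]
wrist_force: [0.6, 0.4, 0.4]
grip_width: 0.998
finger_force: 0.0
```

>>> drive_effector --rows '{"ticks": [[-0.018, -0.04, 0.03, 0], [-0.018, -0.04, 0.04, 0], [-0.018, -0.04, 0.04, 0]]}'

```text
t: 6.5
tool_pos: [0.6769, -0.1804, 0.251]
ee_rot: [-0.003, 0.033, 0.999, 0.001]
wrist_force: [-0.4, 0.5, 0.2]
grip_width: 0.998
finger_force: 0.0
```

```bash
python3 - <<'E'
from h import *
np.set_printoptions(precision=4,suppress=True)
s=probe_bus.state();w=optics.capture("wrist");cv2.imwrite("pics/w3.png",w)
print(s["tool_pos"])
H,S,V=cv2.split(cv2.cvtColor(w,cv2.COLOR_BGR2HSV))
P=proj("wrist",np.array([.622,-.183,.03]));print("pred",P)
for a,b in blobs((H>45)&(H<85)&(S>120)&(V>50)):print("green",a,b,onz("wrist",*b,.052))
for a,b in blobs((S<40)&(V>200),60):print("white",a,b,onz("wrist",a[0]+a[2]/2-.5,a[1]+a[3]/2-.5,.003))
u,v=int(P[0]),int(P[1]);cv2.imwrite("pics/c5.png",cv2.resize(w[max(v-60,0):v+60,max(0,u-80):u+80],None,fx=4,fy=4,interpolation=cv2.INTER_CUBIC));print(max(v-60,0),max(0,u-80))
E
```

```text
[ 0.6769 -0.1804  0.251 ]
pred [314.2733 137.7376]
green [339, 0, 43, 22, 569] [359.7, 7.5] [ 0.4829 -0.1224  0.052 ]
green [304, 131, 19, 19, 285] [313.2, 139.8] [ 0.6238 -0.1841  0.052 ]
white [331, 0, 53, 34, 354] [355.7, 20.2] [ 0.4753 -0.1188  0.003 ]
white [294, 118, 40, 42, 951] [314.0, 138.0] [ 0.6237 -0.1846  0.003 ]
77 234
```

View pics/c5.png

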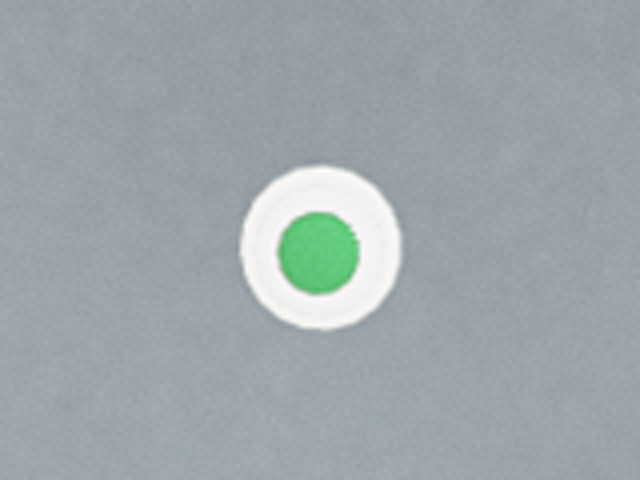

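The wrist crop shows the cap upright, knob at (313,140). That places the cap at (0.6235, −0.1843), within 2 mm of the top-view measurement.

>>> drive_effector --rows '{"ticks": [[0.053, -0.007, 0.02, 0], [0.053, -0.007, 0.08, 0], [0.053, -0.007, 0.13, 0], [0.053, -0.007, 0.17, 0], [0.053, -0.007, 0.18, 0]]}' --aperture 1

```text
t: 7.18
tool_pos: [0.6235, -0.1825, 0.0725]
ee_rot: [-0.002, 0.032, 0.999, 0.001]
wrist_force: [0.5, -0.3, -0.0]
grip_width: 1.001
finger_force: 0.0
```

>>> drive_effector --rows '{"ticks": [[0, 0, 0.01, 0], [0, 0, 0.01, 0]]}'

```text
t: 7.42
tool_pos: [0.626, -0.1844, 0.0661]
ee_rot: [0.001, 0.033, 0.999, -0.0]
wrist_force: [-1.2, 0.1, 0.1]
grip_width: 1.001
finger_force: 0.0
```

>>> drive_effector --rows '{"ticks": [[0.002, 0, 0.01, 0], [0.002, 0, 0.02, 0], [0.002, 0, 0.023, 0], [0.002, 0, 0.023, 0], [0.002, 0, 0.023, 0]]}'

```text
t: 8.05
tool_pos: [0.6233, -0.1844, 0.0419]
ee_rot: [0.0, 0.033, 0.999, -0.0]
wrist_force: [0.2, -0.5, 0.4]
grip_width: 1.002
finger_force: 0.0
```

>>> drive_effector --rows '{"ticks": [[0, 0, 0, 0], [0, 0, 0, 0], [0, 0, 0, 0], [0, 0, 0, 0], [0, 0, 0, 0]]}' --aperture 0

```text
t: 8.68
tool_pos: [0.6231, -0.1843, 0.0417]
ee_rot: [0.0, 0.033, 0.999, -0.0]
wrist_force: [-1.1, 0.0, 0.5]
grip_width: 0.535
finger_force: 0.0
```

>>> drive_effector --rows '{"ticks": [[0, 0, 0, 0], [0, 0, 0, 0], [0, 0, 0, 0], [0, 0, 0, 0]]}'

```text
t: 9.18
tool_pos: [0.6231, -0.1843, 0.0417]
ee_rot: [0.0, 0.033, 0.999, 0.0]
wrist_force: [0.4, 0.1, 0.9]
grip_width: 0.269
finger_force: 30.0
```

>>> drive_effector --rows '{"ticks": [[0, 0, -0.04, 0], [0, 0, -0.1, 0], [0, 0, -0.16, 0], [0.018, 0.036, -0.18, 0], [0.042, 0.084, -0.18, 0]]}'

```text
t: 9.8
tool_pos: [0.588, -0.0979, 0.2252]
ee_rot: [0.003, 0.034, 0.999, -0.001]
wrist_force: [0.3, 0.7, -0.9]
grip_width: 0.265
finger_force: 30.0
```

>>> drive_effector --rows '{"ticks": [[0.025, 0.05, 0, 0], [0.05, 0.1, 0, 0], [0.075, 0.15, 0, 0], [0.1, 0.2, 0, 0], [0.106, 0.212, 0, 0]]}'

```text
t: 10.42
tool_pos: [0.4936, 0.123, 0.2216]
ee_rot: [0.0, 0.031, 1.0, 0.0]
wrist_force: [-0.8, -0.2, -0.8]
grip_width: 0.266
finger_force: 30.0
```

>>> drive_effector --rows '{"ticks": [[0, 0, 0, 0], [0, 0, 0, 0], [0, 0, 0, 0]]}'

```text
t: 10.8
tool_pos: [0.4954, 0.1196, 0.2216]
ee_rot: [-0.0, 0.034, 0.999, -0.0]
wrist_force: [-0.3, -0.1, -0.8]
grip_width: 0.268
finger_force: 30.0
```

>>> drive_effector --rows '{"ticks": [[0.001, 0.001, 0.02, 0], [0.001, 0.001, 0.04, 0], [0.001, 0.001, 0.045, 0], [0.001, 0.001, 0.045, 0]]}'

```text
t: 11.3
tool_pos: [0.4934, 0.1218, 0.1755]
ee_rot: [-0.001, 0.033, 0.999, -0.0]
wrist_force: [0.1, 0.1, -1.3]
grip_width: 0.266
finger_force: 30.0
```

```bash
python3 - <<'E'
from h import *
np.set_printoptions(precision=4,suppress=True)
s=probe_bus.state();print(s["tool_pos"])
a=optics.capture("scene");w=optics.capture("wrist");cv2.imwrite("pics/s4.png",a);cv2.imwrite("pics/w4.png",w)
u,v=map(int,proj("scene",np.array([.494,.121,.14])));U,W=map(int,proj("wrist",np.array([.494,.121,.14])));print(u,v,U,W)
cv2.imwrite("pics/c6.png",np.hstack([cv2.resize(a[v-45:v+45,u-60:u+60],(400,300),interpolation=cv2.INTER_CUBIC),cv2.resize(w[W-90:W+60,U-100:U+100],(400,300),interpolation=cv2.INTER_CUBIC)]))
E
```

```text
[0.4934 0.1218 0.1755]
368 182 318 222
```

View pics/c6.png

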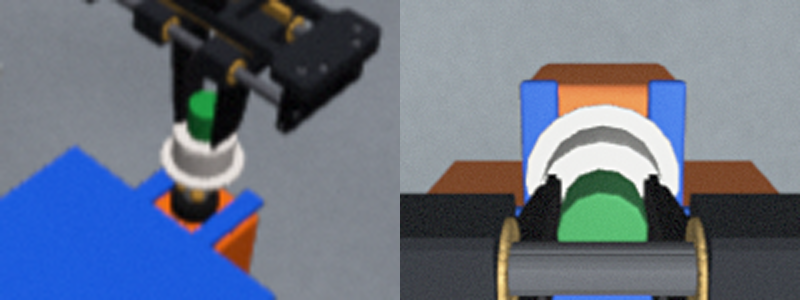

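Both views show the cap upright in the jaws, with its flange centred between the prongs and over the stud. I'll lower it slowly now.

>>> drive_effector --rows '{"ticks": [[0, 0, 0.005, 0], [0, 0, 0.01, 0], [0, 0, 0.014, 0], [0, 0, 0.017, 0], [0, 0, 0.017, 0]]}'

```text
t: 12.02
tool_pos: [0.4938, 0.1218, 0.1593]
ee_rot: [-0.0, 0.033, 0.999, -0.0]
wrist_force: [-0.4, -0.1, -1.0]
grip_width: 0.266
finger_force: 30.0
```

>>> drive_effector --rows '{"ticks": [[0, 0, 0.002, 0], [0, 0, 0.004, 0], [0, 0, 0.005, 0], [0, 0, 0.005, 0]]}'

```text
t: 12.52
tool_pos: [0.4954, 0.122, 0.1562]
ee_rot: [0.002, 0.033, 0.999, 0.0]
wrist_force: [1.6, 0.2, 4.5]
grip_width: 0.265
finger_force: 30.0
```

>>> drive_effector --rows '{"ticks": [[0, 0, 0.001, 0], [0, 0, 0.002, 0], [0, 0, 0.002, 0]]}'

```text
t: 12.9
tool_pos: [0.4959, 0.122, 0.1554]
ee_rot: [0.003, 0.033, 0.999, 0.0]
wrist_force: [0.3, -0.8, 9.3]
grip_width: 0.266
finger_force: 30.0
```

>>> drive_effector --rows '{"ticks": [[0, 0, 0.001, 0], [0, 0, 0.002, 0], [0, 0, 0.002, 0]]}'

```text
t: 13.28
tool_pos: [0.4963, 0.122, 0.154]
ee_rot: [0.003, 0.033, 0.999, 0.0]
wrist_force: [1.2, -0.1, 11.8]
grip_width: 0.264
finger_force: 30.0
```

>>> drive_effector --rows '{"ticks": [[0, 0, 0.001, 0], [0, 0, 0.002, 0], [0, 0, 0.002, 0]]}'

```text
t: 13.65
tool_pos: [0.4947, 0.122, 0.1479]
ee_rot: [0.001, 0.033, 0.999, 0.0]
wrist_force: [6.6, 1.9, -5.5]
grip_width: 0.266
finger_force: 30.0
```

>>> drive_effector --rows '{"ticks": [[0, 0, 0.001, 0], [0, 0, 0.002, 0], [0, 0, 0.002, 0]]}'

```text
t: 14.02
tool_pos: [0.4936, 0.1219, 0.1459]
ee_rot: [-0.001, 0.033, 0.999, 0.0]
wrist_force: [2.5, 0.8, -3.3]
grip_width: 0.264
finger_force: 30.0
```

>>> drive_effector --rows '{"ticks": [[0, 0, 0.001, 0], [0, 0, 0.002, 0], [0, 0, 0.002, 0], [0, 0, 0.002, 0]]}'

```text
t: 14.52
tool_pos: [0.494, 0.1219, 0.1448]
ee_rot: [0.0, 0.033, 0.999, 0.0]
wrist_force: [1.8, 0.9, -0.7]
grip_width: 0.268
finger_force: 30.0
```

>>> drive_effector --rows '{"ticks": [[0, 0, 0.001, 0], [0, 0, 0.002, 0], [0, 0, 0.002, 0], [0, 0, 0.002, 0]]}'

```text
t: 15.02
tool_pos: [0.4942, 0.1219, 0.1432]
ee_rot: [0.0, 0.033, 0.999, 0.0]
wrist_force: [0.3, 0.3, 4.8]
grip_width: 0.265
finger_force: 30.0
```

>>> drive_effector --rows '{"ticks": [[0, 0, 0.001, 0], [0, 0, 0.002, 0], [0, 0, 0.002, 0], [0, 0, 0.002, 0]]}'

```text
t: 15.52
tool_pos: [0.4943, 0.1219, 0.1419]
ee_rot: [0.0, 0.033, 0.999, 0.0]
wrist_force: [-1.1, 0.5, 8.2]
grip_width: 0.266
finger_force: 30.0
```

>>> drive_effector --rows '{"ticks": [[0, 0, 0.0005, 0], [0, 0, 0.001, 0], [0, 0, 0.001, 0], [0, 0, 0.001, 0]]}'

```text
t: 16.02
tool_pos: [0.4944, 0.1219, 0.1415]
ee_rot: [0.0, 0.033, 0.999, 0.0]
wrist_force: [-3.1, -0.4, 11.9]
grip_width: 0.264
finger_force: 30.0
```

>>> drive_effector --rows '{"ticks": [[0, 0, 0.0005, 0], [0, 0, 0.0005, 0], [0, 0, 0.0005, 0], [0, 0, 0, 0], [0, 0, -0.0005, 0]]}'

```text
t: 16.65
tool_pos: [0.4944, 0.1219, 0.1417]
ee_rot: [0.0, 0.033, 0.999, 0.0]
wrist_force: [-0.1, -0.5, 8.4]
grip_width: 0.264
finger_force: 30.0
```

>>> drive_effector --rows '{"ticks": [[0, 0, 0, 0], [0, 0, 0, 0], [0, 0, 0, 0]]}'

```text
t: 17.02
tool_pos: [0.4944, 0.1219, 0.1417]
ee_rot: [0.0, 0.033, 0.999, 0.0]
wrist_force: [-1.6, -0.0, 9.6]
grip_width: 0.268
finger_force: 30.0
```

```bash
python3 - <<'E'
from h import *
a=optics.capture("scene");s=probe_bus.state();print(s["t"],s["tool_pos"],s["wrist_force"])
u,v=map(int,proj("scene",np.array([.494,.121,.12])))
cv2.imwrite("pics/c7.png",cv2.resize(a[v-75:v+75,u-110:u+90],(800,600),interpolation=cv2.INTER_CUBIC))
E
```

```text
17.075 [0.49438662 0.12192009 0.14169732] [-1.82687887 -0.90704551  9.89226998]
```

View pics/c7.png

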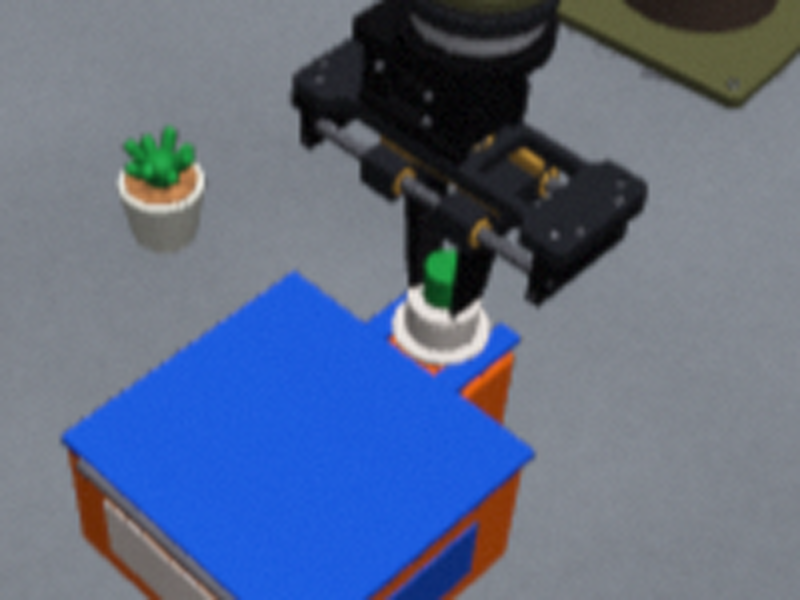

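The cap sits flat on the prongs and the lid is shut. The plant hasn't moved, and the push is steady at about 9.5 N at seat level.

```bash
python3 -c "
from workcell import env, optics, order, probe_bus
print(order.hand_in())"
```

```text
the job is handed in; nothing more can be done
None
```

The job is handed in: the lid is shut past its catch and lies flat, the cap clicked onto the stud and is down to within about 0.1 mm of its stop on the seal, and the gripper is still pushing down with about 9–10 N, slightly over the 8 N asked; I sent the arm nowhere near the plant, jar or jug.

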